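# Draw test of the dark cigar

## Task

Draw-test the dark cigar: lower it gently, lying flat, into the two-pocket grey cradle of the draw tester and let go of it. Then pull the tester's orange spring-return handle out until its pointer stands over the red mark on the scale, and finish while still holding it there. Leave the two pale cigars and the other things on the table where they are.

Things in the scene. Friction and masses are not known exactly. Their poses are not given: they have to be found in the camera images.
- dark_cigar: the dark brown cigar, 147 mm long (its x axis), 20 mm thick, 30 g; it lies on the table, right of the low wooden divider, beside two pale cigars. Origin at the middle of its length, on its underside as it first lies. Take it across the middle.
- dark_mid (a point): the centre of the dark cigar (middle of its length and thickness, 10 mm above the table as it lies)
- pale_cigar_a: a pale cigar, 148 mm long (x axis), 22 mm thick; not wanted. Origin at mid-length on its underside
- pale_cigar_b: another pale cigar, 145 mm long (x axis), 22 mm thick; not wanted. Origin at mid-length on its underside
- tester: the draw tester, fixed to the table left of the divider: green base plate 165 (x) x 270 (y) x 8 mm, a grey cradle on the robot's side, a pump behind. Origin: centre of the base's underside, 3 mm above the table. In this frame (mm): pump barrel x 30 to 70, y 22 to 124, top z = 58, small dial on it at y = 100 up to z = 86; steel scale rail along y at x = 12, top z = 50
- cradle (a point): place for the centre of the seated cigar, 10 mm above the pocket floors; axes as the tester's; the cigar lies along y, either way round. From this point (mm): two pockets in line, y -92 to -42 and 42 to 92, nothing between them but the base plate 26 below; walls 36 apart up to z = 20, flared to about 48 at z = 30; end walls 184 apart
- plunger (a joint): how far the orange handle is pulled out, m: 0 at rest (in), 0.065 at its stop; it moves toward the tester's -y. A spring pulls it back: 3 N at rest, plus 0.8 N for every 10 mm, so it runs home when let go
- handle_top (a point): middle of the top edge of the orange handle: an upright plate 50 (tester x) x 12 (y) x 60 mm high, its top 85 mm above the tester's origin. Pinch it from above across the 12 mm; its rod along y runs 44 mm below the top; 52 mm are free between plate and pump at rest
- pointer (a point): the tip of the handle's pointer, an orange tongue with a white line that reaches from the plate over the scale rail toward the robot; it moves with the handle
- mark: the red collar, 20 (x) x 6 (y) x 9 mm, clamped on the scale rail. Origin at the middle of its underside (the rail's top), axes as the tester's. The pointer passes just over it; at the mark means pointer and collar centre have the same place along the tester's y. It stands 25 to 50 mm from the pointer's rest; its place differs from time to time
- glue_pot: a beige stoneware pot, 55 mm wide, 49 high, left of the tester; bystander. Origin under its centre
- punch: a small upright pale punch, 25 mm wide, 60 high, left of the tester; bystander. Origin under its centre
- rule: a wooden rule, 27x200x4 mm, lying at the right of the pale cigars' compartment; bystander. Origin under its centre

How it is judged (in metres and radians):
On the way:
1. the dark cigar lies in the cradle, let go (x of dark_mid in the frame of cradle between -0.014 and 0.014 m and y of dark_mid in the frame of cradle between -0.022 and 0.022 m and z of dark_mid in the frame of cradle between -0.008 and 0.008 m and angle between the x axis of dark_cigar and the y axis of tester, either way round below 0.15 rad and contact force between the fingers and dark_cigar below 0.1 N and linear speed of dark_cigar below 0.05 m/s), for 0.2 s.
At the end, for the whole second after the job is handed in: the fingers hold the handle (over 2 N) with its pointer within 5 mm of the centre of the red mark, and the dark cigar lies untouched and at rest in both pockets of the cradle: its centre within 14 mm across, 22 mm along and 8 mm in height of the cradle's middle, within 0.15 rad of its line (all of step 1 and y of pointer in the frame of mark between -0.005 and 0.005 m and contact force between the fingers and tester above 2 N); the arm keeps its last pose, push and grip.
It fails at once if a pale cigar or another bystander was moved more than 30 mm (distance of any of pale_cigar_a, pale_cigar_b, glue_pot, punch, rule from where it was at the start of the episode above 0.03 m).
It fails at once if the dark cigar was dropped or flung into the cradle (faster than 0.5 m/s there) (horizontal distance between dark_mid and cradle below 0.08 m and height (world z) of dark_mid below 0.1 m and linear speed of dark_cigar above 0.5 m/s).
It fails at once if the dark cigar was pressed against the tester with more than 35 N (contact force between dark_cigar and tester above 35 N).
It also fails if it takes over 50 s, if anything falls off the work surface, if the arm or the gripper's body presses on something with over 40 N, if the wrist force passes 120 N, or if a joint passes its speed limit or range.

## Robot

A 6-joint arm with a two-finger parallel gripper is mounted at the origin on a cart in front of the work surface, level with it; the furniture and walls round the work are solid. World frame = base frame: x ahead of the robot, y to its left, z up, the work surface at z = 0. Lengths are in mm, angles in rad, forces in N, time in s.
With the tool pointing down it reaches from about 375 to 750 mm from the base axis. Payload 9 kg.
Tool frame: the origin (TCP) lies at the very end of the fingers, on their centre line; the grasp point (between the pads) lies 19 mm behind it; z points along the fingers, y is the line along which they close (so a half turn about z gives the same grasp; the last joint's range is limited). The gripper opens to 85 mm and grips with 20 to 120 N. Pads are 22 mm wide; open, the fingers measure 114 mm over their backs; the gripper's body (76 mm by 85 mm) begins 54 mm behind the grasp point. The pads swing forward as they close: fully open they stand 13 mm farther back than shut.
Start: joints at [1.038, 0.104, 0.097, 1.564, 0, 1.353], TCP at [185.782, 570.548, 196.831] pointing down, gripper open.
Joint ranges: [-2.99, 2.99], [-0.84, 1.86], [-1.1, 1.16], [-1.84, 2.11], [-1.51, 1.56], [-3.14, 3.14]. Speed limits (rad/s): [2.22, 2.22, 2.57, 3.14, 3.14, 3.14].

## Interface

Orientations are given as [roll, pitch, yaw] about the fixed x, y, z axes, in that order (R = Rz(yaw) Ry(pitch) Rx(roll)).
In Python, from rig import telemetry, viewer, job_done gives the robot as it stands.
- The arm moves only by the tool arm_command, never from a script. Its argument "motion" is one flat list of numbers, 5 for each row, row after row: the closure, from 0 (fully open) to 1 (shut), then the shift along the world's x, y, z as a fraction of full scale, then the turn about the world's z as a fraction of full scale. A call has 1 to 8 rows; each row is the pose to reach, as a shift and turn from the pose commanded when the call began, turning the shorter way round; what a row does not reach only later rows make up. Full scale, the value 1, is 0.25 m for a shift and pi rad for a turn. A row lasts 1/8 s, in which the tool goes at most 62.5 mm and 10.7 degrees, less where a joint would pass 70% of its speed; a pose out of reach is approached as far as the arm can. A call with a number of a shift or a turn outside -1 to 1 is refused whole. A call with a gripper value outside its range is refused whole. The fingers move at their own pace and stop on an object; "force" is the grip in N (left out, the last holds). Time passes only in rows, so rows that repeat a pose let the fingers close. It gives the time, the measured TCP pose, the force, the opening and the grip force at its end, in the units of the state.
- telemetry.observe(): the state, without advancing time (a new reading comes with each control period).
- viewer.grab_frame(name): name is "scene" or "side" or "wrist"; returns a dict with "frame" (480x640x3 uint8, blue, green, red), "fx", "fy", "cx", "cy" (pixels), "k1" (the pictures are not rectified: a ray, as slopes to the right and down, at radius r is drawn at 1 + k1 r^2 times it, then the intrinsics apply), "cam_to_world" (4x4, takes a point from camera to world coordinates). Camera axes: x right, y down, z forward; pixel columns grow to the right and rows downward; lengths in mm; the calibration is good to about 2 mm. A picture is of the moment at which its call begins. There is no depth.
- job_done(): hands the job in; it is judged then, once.
The state is a dict: "time_s": time; "qpos": joint angles; "qd": joint speeds; "tau": joint torques, N m; "ee_pos": TCP position; "eef_rot": TCP orientation; "wrist_force": force on the tool from outside, world axes, zero at the start; "moment": the same for the moment, N m; "grip_width": opening from 0.0 (shut) to 1.0 (fully open); "gripper_force": force on a finger pad.
Only numpy, scipy, OpenCV 4.12 (cv2) and the standard library are available. Lean on these libraries where they do the work, as an engineer would, in place of code of your own. Each camera call takes 0.05 s, during which the arm holds its last target. There are 200 camera calls.

## Working session

There is one attempt and no reset: what is moved stays moved. The work goes in short steps, Python scripts to look and compute and a tool call to move; the robot and the scene stay as the last step left them, time stands still between calls to the robot, and variables do not carry over. Pictures are saved under pics/ and viewed, at most 10 in all, crops included, and the job is handed in when it is done.

Besides the shell and the picture viewer there is one more tool, called after "Call:" as a command line: name --argument value ..., lists and objects as JSON in quotes. arm_command: Moves the arm, as the interface text tells. Shift numbers are shares of 0.25 m and turn numbers shares of pi rad, none past 1 either way. Its arguments: {"type":"object","properties":{"motion":{"type":"array"},"force":{"type":"number"}},"required":["motion"]}

```bash
mkdir -p pics; cat > h.py <<'E'
import numpy as np, cv2, json
from rig import telemetry, viewer, job_done
def grab(n,f):
    g=viewer.grab_frame(n); cv2.imwrite(f'pics/{f}.png',g['frame'])
    np.savez(f'pics/{f}.npz',**{k:g[k] for k in('frame','fx','fy','cx','cy','k1','cam_to_world')}); return g
def load(f): return np.load(f'pics/{f}.npz')
def ray(g,uv):
    d=np.array([(uv[0]-g['cx'])/g['fx'],(uv[1]-g['cy'])/g['fy']]); s=d.copy()
    for _ in range(30): s=d/(1+g['k1']*(s@s))
    T=np.array(g['cam_to_world']); return T[:3,3],T[:3,:3]@np.r_[s,1]
def onz(g,uv,z):
    o,d=ray(g,uv); return np.round(o+d*(z-o[2])/d[2],1)
def proj(g,p):
    T=np.array(g['cam_to_world']); q=T[:3,:3].T@(np.array(p,float)-T[:3,3]); s=q[:2]/q[2]; s=s*(1+g['k1']*(s@s))
    return np.round([g['fx']*s[0]+g['cx'],g['fy']*s[1]+g['cy']],1)
def tri(gs,uvs):
    A=0;b=0
    for g,uv in zip(gs,uvs):
        o,d=ray(g,uv); d=d/np.linalg.norm(d); P=np.eye(3)-np.outer(d,d); A=A+P; b=b+P@o
    return np.round(np.linalg.solve(A,b),1)
E
python3 - <<'E'
from h import *
for n in('scene','side','wrist'):
    g=grab(n,n+'0'); print(n,np.round(g['cam_to_world'],2).tolist(),g['fx'],g['k1'])
print(telemetry.observe())
E
```

```text
scene [[-0.85, -0.33, 0.42, -177.42], [-0.53, 0.52, -0.67, 1155.24], [0.0, -0.79, -0.61, 1061.08], [0.0, 0.0, 0.0, 1.0]] 532.0333712428566 -0.1616663994534485
side [[-0.96, -0.09, 0.25, 189.18], [-0.26, 0.41, -0.87, 1177.66], [-0.02, -0.91, -0.42, 589.39], [0.0, 0.0, 0.0, 1.0]] 473.3543172641379 0.00941942911192457
wrist [[0.31, 0.91, 0.26, 120.65], [0.95, -0.3, -0.09, 590.52], [-0.0, 0.27, -0.96, 374.3], [0.0, 0.0, 0.0, 1.0]] 393.39468224727483 -0.044815063726260984
{'time_s': 0.15, 'qpos': array([1.03830378e+00, 1.04572837e-01, 9.66599814e-02, 1.56388655e+00,
       7.87130416e-06, 1.35310073e+00]), 'qd': array([-2.10064829e-03, -2.05745914e-03,  5.90444572e-03,  1.31278863e-03,
       -5.34784307e-05,  8.59533947e-05]), 'tau': array([ 1.11202611e-03, -5.57358670e+01,  5.04005706e+01,  1.27109693e-02,
       -4.17449583e-04, -8.65620279e-06]), 'ee_pos': array([185.61569251, 570.27549535, 196.2013409 ]), 'eef_rot': array([-3.14061495e+00, -2.24330312e-04,  2.82679559e+00]), 'wrist_force': array([-0.34567421, -0.50546496, -0.50542165]), 'moment': array([0.00117048, 0.01303172, 0.03778969]), 'gripper_force': 0.0, 'grip_width': 0.9977462359097545}
```

View pics/scene0.png

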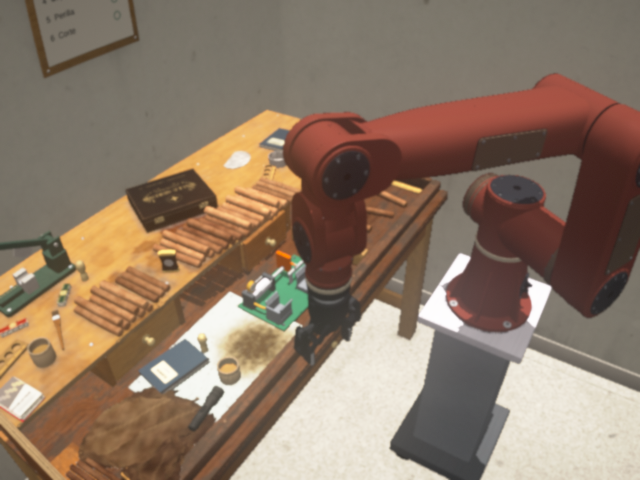

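View pics/side0.png

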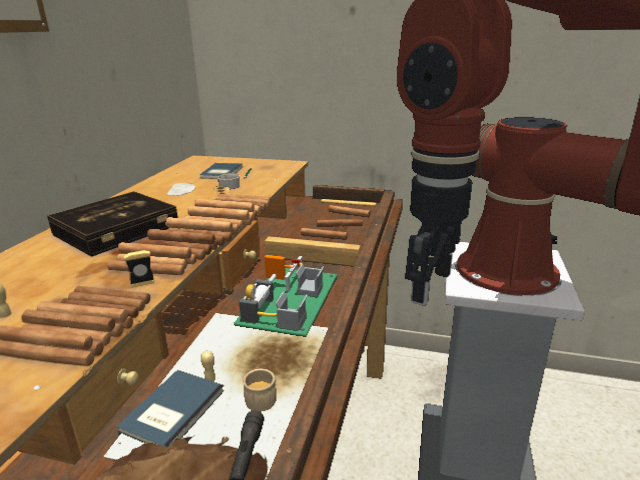

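The side view shows the tester (green plate around (287,300)), the divider at (312,250), three cigars near (325,232), (345,222) and (350,210), with the pot at (260,390) and the punch at (208,362).

```bash
python3 - <<'E'
from h import *
s=load('side0')
for n,uv,z in [('c1',(325,233),10),('c2',(345,222),10),('c3',(350,210),10),('plateNL',(307,331),11),('plateFL',(236,325),11),('plateNR',(338,273),11),('divL',(264,258),0),('divR',(358,262),0),('pot',(260,405),0),('handletop',(275,257),88)]: print(n,onz(s,uv,z))
c=s['frame'][190:350,220:400]; cv2.imwrite('pics/c1.png',cv2.resize(c,None,fx=3.7,fy=3.7,interpolation=cv2.INTER_CUBIC))
E
```

```text
c1 [ 511.2 -107.9   10. ]
c2 [ 469.5 -207.6   10. ]
c3 [ 474.6 -317.2   10. ]
plateNL [425.7 395.7  11. ]
plateFL [578.8 410.3  11. ]
plateNR [417.2 134.8  11. ]
divL [641.3  75.9   0. ]
divR [382.1  41.5   0. ]
pot [449.8 606.3   0. ]
handletop [550.  229.5  88. ]
```

View pics/c1.png

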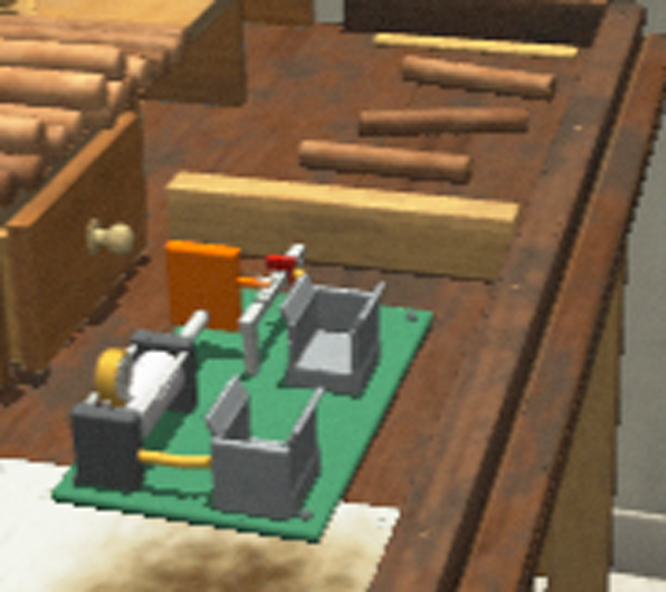

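The middle of the three is the dark cigar (crop (360,123)–(527,120)). The orange handle is at (204,285) and the red collar at (281,264). I'll move towards the tester and get a wrist view on the way.

Call:
arm_command --motion '[0, 0.98, -1, 0.3, 0.1, 0, 0.98, -1, 0.3, 0.1, 0, 0.98, -1, 0.3, 0.1, 0, 0.98, -1, 0.3, 0.1, 0, 0.98, -1, 0.3, 0.1, 0, 0.98, -1, 0.3, 0.1, 0, 0.98, -1, 0.3, 0.1]' --force 30

```text
time_s: 1.02
ee_pos: [433.0, 318.3, 272.1]
eef_rot: [-3.141, 0.001, 3.136]
wrist_force: [-0.3, 1.2, -0.4]
grip_width: 1.002
gripper_force: 0.0
```

```bash
python3 -c "
from h import *
grab('wrist','w1');s=telemetry.observe();print(s['time_s'],s['ee_pos'],s['eef_rot'],s['qpos'])"
```

```text
1.075 [431.68206545 319.48909653 271.73597474] [ 3.14149928e+00 -2.18173170e-04  3.13808597e+00] [ 3.93302182e-01 -5.62897096e-02  7.16539112e-02  1.69890508e+00
  1.70433066e-04  3.96808863e-01]
```

Call:
arm_command --motion '[0, 0.1, -1, 0, 0, 0, 0.1, -1, 0, 0, 0, 0.1, -1, 0, 0, 0, 0.1, -1, 0, 0, 0, 0.1, -1, 0, 0]'

```text
time_s: 1.7
ee_pos: [455.7, 67.9, 271.3]
eef_rot: [-3.141, -0.001, 3.136]
wrist_force: [-0.2, 0.1, 0.5]
grip_width: 0.998
gripper_force: 0.0
```

Call:
arm_command --motion '[0, 0.06, -1, 0, 0, 0, 0.06, -1, 0, 0, 0, 0.06, -1, 0, 0, 0, 0.06, -1, 0, 0, 0, 0.06, -1, 0, 0]'

```text
time_s: 2.33
ee_pos: [470.8, -181.2, 270.6]
eef_rot: [3.141, -0.001, 3.138]
wrist_force: [0.7, 0.9, -0.5]
grip_width: 0.997
gripper_force: 0.0
```

```bash
python3 -c "
from h import *
grab('wrist','w2');s=telemetry.observe();print(s['time_s'],s['ee_pos'],s['eef_rot'],s['qpos'])"
```

```text
2.375 [ 470.85738643 -179.33535902  271.01456453] [ 3.14014170e+00 -1.15020967e-03  3.13978296e+00] [-6.24401383e-01 -1.54598330e-01 -2.15347389e-02  1.70564043e+00
  5.07977218e-04 -6.22591304e-01]
```

View pics/w1.png

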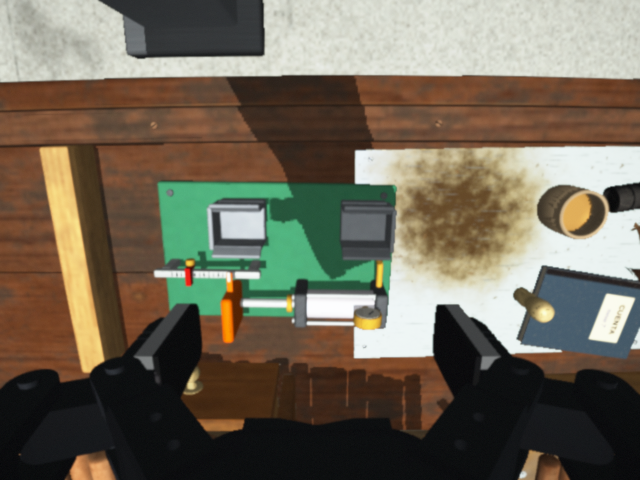

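View pics/w2.png

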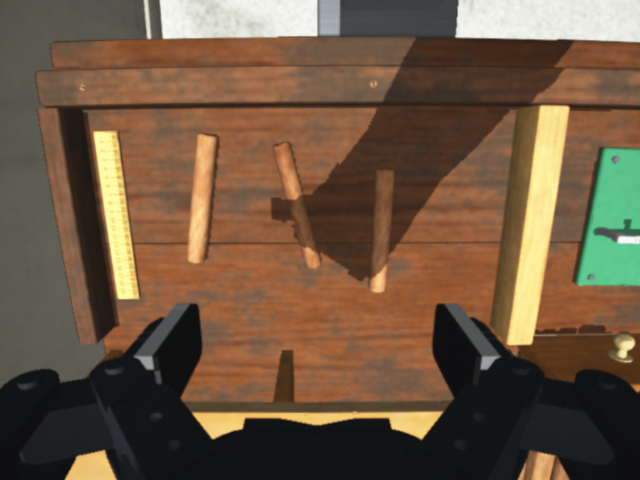

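w1 shows the tester, with pockets at (238,230) and (368,230), the handle at (230,310) and the collar at (188,275). w2 shows three cigars, two of them partly in shadow, so I'll compare colours and take measurements.

```bash
python3 - <<'E'
from h import *
s=load('side0');f=s['frame']
for n,(u,v) in dict(near=(324,233),mid=(340,223),far=(349,211)).items(): print(n,f[v-2:v+3,u-12:u+13].reshape(-1,3).mean(0))
w=load('w2');c=w['frame'][120:310,175:415]
a=cv2.resize(c,None,fx=3.3,fy=3.3,interpolation=cv2.INTER_CUBIC)
w1=load('w1');c=w1['frame'][170:350,140:410]
b=cv2.resize(c,None,fx=2.95,fy=2.95,interpolation=cv2.INTER_CUBIC)
cv2.imwrite('pics/c2.png',a);cv2.imwrite('pics/c3.png',b)
for n,p,q in [('left',(208,135),(195,263)),('mid',(282,143),(313,268)),('right',(385,170),(377,291))]:
    P=onz(w,p,10);Q=onz(w,q,10);print(n,P,Q,(P+Q)/2,np.linalg.norm(P-Q))
E
```

```text
near [ 66.128 100.616 143.56 ]
mid [ 49.208  73.152 105.464]
far [ 65.12   97.696 137.32 ]
left [ 406.5 -299.5   10. ] [ 552.7 -326.2   10. ] [ 479.6  -312.85   10.  ] 148.61806754227433
mid [ 415.6 -219.4   10. ] [ 559.5 -186.8   10. ] [ 487.55 -203.1    10.  ] 147.54650114455438
right [ 445.1 -106.3   10. ] [ 589.3 -109.9   10. ] [ 517.2 -108.1   10. ] 144.244930586832
```

View pics/c2.png

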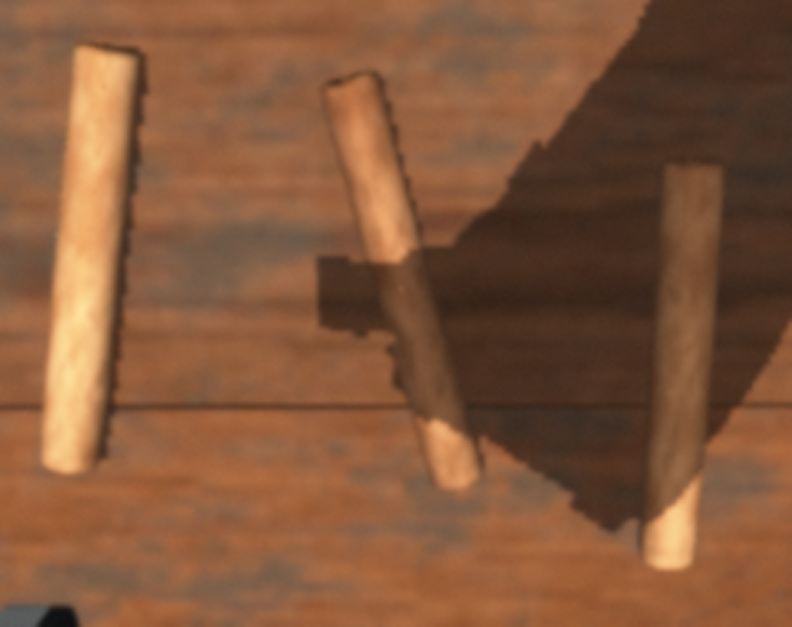

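View pics/c3.png

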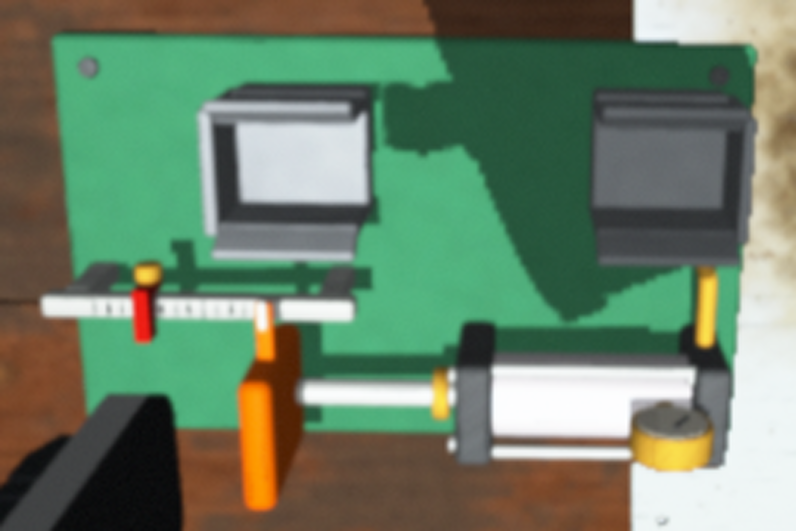

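The middle cigar is the dark one (105 red against about 140), centred near (487,-203) at 0.22 rad. Next I'll fit the tester pose.

```bash
python3 - <<'E'
from h import *
from scipy.optimize import least_squares
w=load('w1');s=load('side0')
C=lambda u,v:(140+u/2.95-.3,170+v/2.95-.3)
S=lambda u,v:(220+u/3.7-.3,190+v/3.7-.3)
obs=[(w,C(53,36),(-82.5,-135,8)),(w,C(755,47),(-82.5,135,8)),(w,C(90,431),(82.5,-135,8)),
     (s,S(320,540),(-82.5,135,8)),(s,S(432,312),(-82.5,-135,8)),(s,S(55,495),(82.5,135,8))]
def X(p,m): c,n=np.cos(p[2]),np.sin(p[2]); return np.array([p[0]+c*m[0]-n*m[1],p[1]+n*m[0]+c*m[1],3+m[2]])
r=least_squares(lambda p:np.concatenate([proj(g,X(p,m))-np.array(uv) for g,uv,m in obs]),[500,270,0],diff_step=1e-3,x_scale=[10,10,.05])
p=r.x;print(p,np.round(r.fun,1))
def T(P): c,n=np.cos(p[2]),np.sin(p[2]); d=np.array(P[:2])-p[:2]; return np.round([c*d[0]+n*d[1],-n*d[0]+c*d[1]],1)
for n,uv,z in [('floorR a',(593,125),27),('floorR b',(725,212),27),('floorL a',(236,122),27),('floorL b',(370,205),27),('outerL wall',(200,170),57),('outerR',(752,170),57),('collar top',(144,310),62),('pointer',(264,317),64),('handletop front',(257,380),88),('handle far',(262,508),88),('handle mid',(258,445),88)]:
    P=onz(w,C(*uv),z);print(n,P,T(P))
print('collar tri',tri([w,s],[C(144,312),S(281,262)]))
E
```

```text
[504.03503094 271.42829195   0.        ] [-1.9  2.   1.  -3.5  1.3  1.5  1.3 -1.3 -0.3 -0.9 -1.2  0. ]
floorR a [452.  343.4  27. ] [-52.  72.]
floorR b [485.9 393.9  27. ] [-18.1 122.5]
floorL a [450.  210.6  27. ] [-54.  -60.8]
floorL b [482.3 259.2  27. ] [-21.7 -12.2]
outerL wall [460.9 204.2  57. ] [-43.1 -67.2]
outerR [462.1 397.3  57. ] [-41.9 125.9]
collar top [511.1 181.2  62. ] [  7.1 -90.2]
pointer [513.2 224.7  64. ] [  9.2 -46.7]
handletop front [526.8 226.5  88. ] [ 22.8 -44.9]
handle far [575.8 224.7  88. ] [ 71.8 -46.7]
handle mid [551.2 225.1  88. ] [ 47.2 -46.3]
collar tri [514.3 179.6  57.7]
```

Tester axes agree with the given sizes (pocket spacing 134 mm), with the cradle at about (467.5, 302) and yaw about -0.02. Going to grasp the cigar.

Call:
arm_command --motion '[0, 0.067, -0.094, -0.4, 0.071, 0, 0.067, -0.094, -0.8, 0.071, 0, 0.067, -0.094, -0.8, 0.071, 0, 0.067, -0.094, -0.8, 0.071, 0, 0.067, -0.094, -0.8, 0.071, 0, 0.067, -0.094, -0.8, 0.071]'

```text
time_s: 3.12
ee_pos: [489.2, -203.4, 75.0]
eef_rot: [-3.139, 0.003, -2.918]
wrist_force: [-0.5, 0.3, 0.9]
grip_width: 0.999
gripper_force: 0.0
```

```bash
python3 -c "
from h import *
grab('wrist','w3');grab('side','s3');s=telemetry.observe();print(s['time_s'],s['ee_pos'],s['eef_rot'])
a=cv2.imread('pics/w3.png');b=cv2.imread('pics/s3.png')[190:350,260:440];b=cv2.resize(b,(400,355))
o=np.zeros((600,800,3),np.uint8);o[:300,:400]=cv2.resize(a,(400,300));o[:355,400:]=b;cv2.imwrite('pics/m3.png',o[:356])"
```

```text
3.225 [ 488.9682432  -203.65373176   74.48594051] [-3.13884378e+00  2.51951671e-03 -2.91884691e+00]
```

View pics/m3.png

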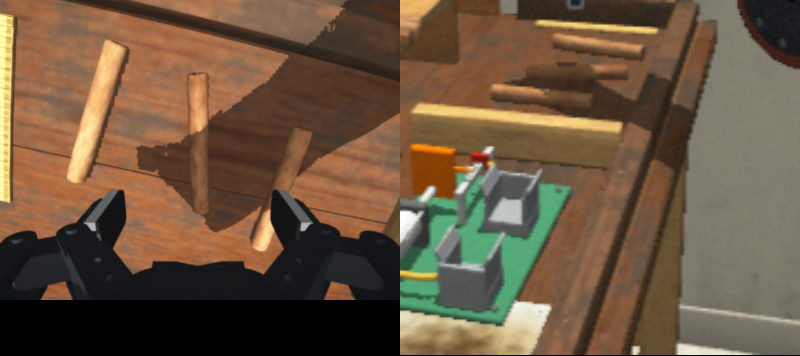

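The cigar lies midway between the open fingers and aligned with the pads. Descending and closing.

Call:
arm_command --motion '[0, 0, 0, -0.2, 0, 0, 0, 0, -0.276, 0, 0, 0, 0, -0.276, 0, 0, 0, 0, -0.276, 0]'

```text
time_s: 3.72
ee_pos: [488.5, -203.7, 4.6]
eef_rot: [-3.14, 0.001, -2.919]
wrist_force: [0.3, 0.2, -0.3]
grip_width: 0.997
gripper_force: 0.0
```

Call:
arm_command --motion '[0.5, 0, 0, 0, 0, 0.7, 0, 0, 0, 0, 0.85, 0, 0, 0, 0, 1, 0, 0, 0, 0, 1, 0, 0, 0, 0, 1, 0, 0, 0, 0]' --force 30

```text
time_s: 4.47
ee_pos: [487.5, -202.9, 2.8]
eef_rot: [3.141, -0.0, -2.919]
wrist_force: [0.9, -0.2, -0.3]
grip_width: 0.004
gripper_force: 0.0
```

The gripper shut empty. Looking before doing anything else.

```bash
python3 -c "
from h import *
grab('wrist','w4');grab('side','s4');s=telemetry.observe();print(s['time_s'],s['ee_pos'],s['grip_width'],s['gripper_force'])
a=cv2.imread('pics/w4.png');b=cv2.imread('pics/s4.png')[190:290,260:440];b=cv2.resize(b,(800,444))[:,200:]
o=np.zeros((444,800,3),np.uint8);o[:300,:400]=cv2.resize(a,(400,300));o[:,400:]=b[:,:400];cv2.imwrite('pics/m4.png',o)"
```

```text
4.575 [ 487.48591757 -202.94096318    2.77641213] -0.00452591543259186 0.0
```

View pics/m4.png

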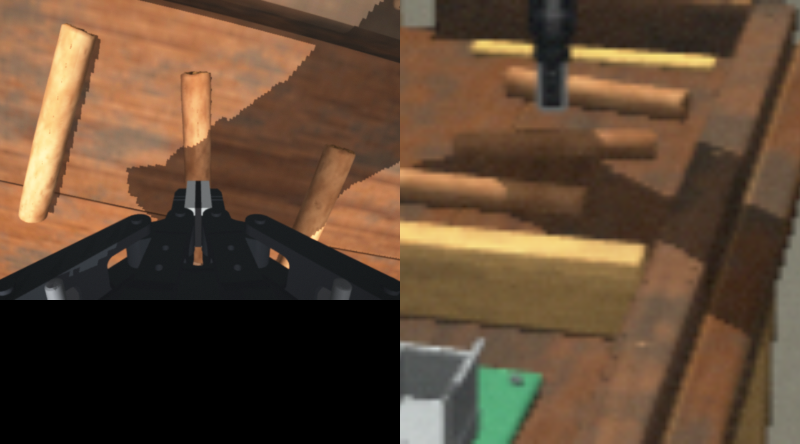

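The fingers closed in the air above the cigar, which hasn't moved. I'll check the heights by triangulation.

```bash
python3 - <<'E'
from h import *
s=load('side0');w2=load('w2');w3=load('w3');w4=load('w4');s4=load('s4');w1=load('w1')
print('TCP in side',proj(s4,[487.5,-203,2.8]),'seen 338.8,214.3; in wrist',proj(w4,[487.5,-203,2.8]))
S=lambda u,v:(220+u/3.7-.3,190+v/3.7-.3)
A=lambda u,v:(175+u/3.3-.3,120+v/3.3-.3)
print('near end',tri([s,w2],[S(525,120),A(352,80)]),'far end',tri([s,w2],[S(362,124),A(455,484)]))
# stereo wrist heights: w2 vs w3 vs w4
print('near end w2,w3',tri([w2,w3],[A(352,80),(198*1.6,75*1.6)]),'w2,w4',tri([w2,w4],[A(352,80),(197*1.6,74*1.6)]),
 'far end w2,w3',tri([w2,w3],[A(455,484),(203*1.6,210*1.6)]))
print('wrist pose vs tcp',np.round(w4['cam_to_world'],3)[:3,3],np.round(w1['cam_to_world'],3)[:3,3])
C=lambda u,v:(140+u/2.95-.3,170+v/2.95-.3)
for n,a,b in [('plate -x-y',(53,36),(432,312)),('plate -x+y',(755,47),(320,540)),('pale near end',None,None)]:
    if a: print(n,tri([s,w1],[S(*b),C(*a)]))
E
```

```text
TCP in side [339.2 224.1] seen 338.8,214.3; in wrist [319.4 277.1]
near end [ 417.2 -220.2    9.1] far end [ 557.  -187.4    6.7]
near end w2,w3 [ 417.  -221.3   -2.5] w2,w4 [ 416.5 -220.8    4.5] far end w2,w3 [ 555.4 -185.9   12.4]
wrist pose vs tcp [ 420.773 -219.499  180.978] [364.456 317.35  450.217]
plate -x-y [420.  138.3   9.5]
plate -x+y [425.3 406.2   6.9]
```

```bash
python3 - <<'E'
from h import *
w4=load('w4');s4=load('s4');s0=load('side0')
print('tip tri',tri([s4,w4],[(338.8,214.3),(315,291)]))
for z in (3,15,25,35,45): print(z,proj(s4,[487.5,-203,z]),proj(w4,[487.5,-203,z]))
# gray profile down the finger in the side view & wrist view
f=s4['frame'].astype(int)
for v in range(204,232): print(v,[tuple(f[v,u]) for u in (334,337,339,341,344)])
g=w4['frame'].astype(int)
print([(v,tuple(g[v,316])) for v in range(262,306,3)])
o0=s0['frame'].astype(int)
E
```

```text
tip tri [ 486.1 -206.    34.1]
3 [339.2 224.1] [319.4 277.3]
15 [339.2 220.6] [319.6 286.9]
25 [339.2 217.7] [319.8 295.8]
35 [339.2 214.8] [320.  305.8]
45 [339.3 211.9] [320.2 317.1]
204 [(np.int64(58), np.int64(88), np.int64(132)), (np.int64(41), np.int64(38), np.int64(36)), (np.int64(29), np.int64(25), np.int64(24)), (np.int64(63), np.int64(60), np.int64(60)), (np.int64(62), np.int64(86), np.int64(121))]
205 [(np.int64(68), np.int64(102), np.int64(150)), (np.int64(45), np.int64(43), np.int64(44)), (np.int64(30), np.int64(28), np.int64(28)), (np.int64(72), np.int64(73), np.int64(69)), (np.int64(61), np.int64(88), np.int64(128))]
206 [(np.int64(106), np.int64(162), np.int64(223)), (np.int64(46), np.int64(42), np.int64(42)), (np.int64(58), np.int64(59), np.int64(56)), (np.int64(68), np.int64(70), np.int64(67)), (np.int64(62), np.int64(92), np.int64(130))]
207 [(np.int64(99), np.int64(146), np.int64(205)), (np.int64(40), np.int64(39), np.int64(36)), (np.int64(37), np.int64(36), np.int64(34)), (np.int64(72), np.int64(73), np.int64(71)), (np.int64(107), np.int64(163), np.int64(224))]
2
[... 5520 characters left out ...]
int64(98), np.int64(148))), (268, (np.int64(66), np.int64(99), np.int64(150))), (271, (np.int64(67), np.int64(101), np.int64(152))), (274, (np.int64(66), np.int64(101), np.int64(153))), (277, (np.int64(69), np.int64(104), np.int64(157))), (280, (np.int64(67), np.int64(99), np.int64(151))), (283, (np.int64(64), np.int64(97), np.int64(146))), (286, (np.int64(65), np.int64(97), np.int64(148))), (289, (np.int64(44), np.int64(58), np.int64(84))), (292, (np.int64(27), np.int64(25), np.int64(24))), (295, (np.int64(27), np.int64(24), np.int64(24))), (298, (np.int64(25), np.int64(25), np.int64(23))), (301, (np.int64(27), np.int64(25), np.int64(25))), (304, (np.int64(26), np.int64(26), np.int64(24)))]
```

Fingertips really sit about 31–35 mm above the reported TCP: two cameras agree, there was no contact at z=3, and the cigar was untouched. I'll half-open and lower in guarded steps, watching the force.

Call:
arm_command --motion '[0.45, 0, 0, 0, 0, 0.45, 0, 0, 0, 0, 0.45, 0, 0, 0, 0, 0.45, 0, 0, -0.04, 0, 0.45, 0, 0, -0.07, 0, 0.45, 0, 0, -0.07, 0]'

```text
time_s: 5.32
ee_pos: [486.8, -202.4, -15.9]
eef_rot: [3.14, -0.001, -2.919]
wrist_force: [-0.6, -0.1, 0.6]
grip_width: 0.548
gripper_force: 0.0
```

Call:
arm_command --motion '[0.45, 0, 0, -0.016, 0, 0.45, 0, 0, -0.016, 0]'

```text
time_s: 5.58
ee_pos: [487.4, -202.9, -18.9]
eef_rot: [3.141, -0.0, -2.919]
wrist_force: [-0.3, 0.6, 0.8]
grip_width: 0.549
gripper_force: 0.0
```

Call:
arm_command --motion '[0.45, 0, 0, -0.016, 0, 0.45, 0, 0, -0.016, 0]'

```text
time_s: 5.82
ee_pos: [487.3, -202.8, -23.0]
eef_rot: [3.141, -0.0, -2.919]
wrist_force: [-0.6, -0.1, -0.1]
grip_width: 0.545
gripper_force: 0.0
```

Call:
arm_command --motion '[0.45, 0, 0, -0.016, 0, 0.45, 0, 0, -0.016, 0]'

```text
time_s: 6.08
ee_pos: [487.3, -202.8, -27.1]
eef_rot: [3.141, -0.0, -2.919]
wrist_force: [-0.0, -0.2, -0.0]
grip_width: 0.549
gripper_force: 0.0
```

Call:
arm_command --motion '[0.45, 0, 0, -0.012, 0, 0.45, 0, 0, -0.012, 0]'

```text
time_s: 6.32
ee_pos: [487.4, -202.8, -29.9]
eef_rot: [3.141, -0.0, -2.919]
wrist_force: [-0.2, -0.1, -0.9]
grip_width: 0.548
gripper_force: 0.0
```

```bash
python3 - <<'E'
from h import *
w=grab('wrist','w5');g=grab('side','s5');s=telemetry.observe();print(s['ee_pos'],s['wrist_force'])
a=cv2.imread('pics/w5.png');b=g['frame'][195:245,310:380];b=cv2.resize(b,(560,400),interpolation=cv2.INTER_CUBIC)
f=g['frame'].astype(int).sum(2)
for u in (328,331,334,337,340,343,346,349): print(u,f[206:236,u].tolist())
cv2.imwrite('pics/m5.png',np.hstack([cv2.resize(a[150:480,160:480],(388,400))[:, :240+148],b[:,:412]]))
E
```

```text
[ 487.51239661 -202.9469711   -29.6858456 ] [ 0.64474845 -0.55597771 -0.07005936]
328 [303, 271, 251, 227, 239, 245, 273, 283, 276, 277, 277, 282, 284, 252, 226, 228, 207, 202, 175, 156, 144, 138, 151, 126, 196, 286, 415, 377, 296, 204]
331 [446, 369, 294, 215, 195, 151, 269, 267, 270, 254, 254, 264, 279, 181, 232, 219, 200, 185, 157, 138, 132, 125, 134, 138, 160, 236, 257, 241, 230, 173]
334 [118, 225, 303, 270, 214, 158, 152, 245, 245, 243, 263, 275, 174, 162, 223, 213, 201, 180, 164, 148, 147, 141, 129, 118, 123, 220, 237, 230, 220, 184]
337 [87, 88, 90, 65, 73, 89, 118, 111, 90, 99, 114, 134, 121, 119, 119, 133, 124, 129, 110, 223, 260, 157, 132, 130, 128, 194, 237, 237, 229, 201]
340 [104, 87, 81, 91, 88, 68, 112, 119, 93, 81, 104, 112, 105, 110, 117, 105, 101, 108, 113, 188, 264, 161, 139, 134, 119, 168, 257, 261, 253, 222]
343 [104, 153, 320, 274, 222, 192, 167, 141, 163, 238, 253, 272, 269, 227, 228, 219, 217, 199, 188, 160, 132, 120, 117, 119, 126, 137, 229, 242, 250, 238]
346 [280, 434, 518, 457, 358, 244, 197, 152, 139, 256, 261, 252, 262, 229, 213, 221, 228, 208, 180, 152, 116, 126, 131, 134, 126, 153, 193, 194, 163, 165]
349 [293, 306, 477, 471, 390, 286, 225, 198, 144, 241, 255, 254, 259, 356, 324, 244, 213, 170, 165, 137, 143, 150, 144, 153, 148, 140, 139, 141, 144, 142]
```

```bash
python3 - <<'E'
from h import *
s=load('s5')
for y in (-180,-172,-165):
  for z in (0,5,10,15): print(y,z,proj(s,[480,y,z]))
E
```

```text
-180 0 [340.  227.9]
-180 5 [340.  226.4]
-180 10 [340. 225.]
-180 15 [340.  223.5]
-172 0 [339.4 228.8]
-172 5 [339.4 227.4]
-172 10 [339.5 225.9]
-172 15 [339.5 224.5]
-165 0 [339.  229.7]
-165 5 [339.  228.2]
-165 10 [339.  226.8]
-165 15 [339.  225.3]
```

View pics/m5.png

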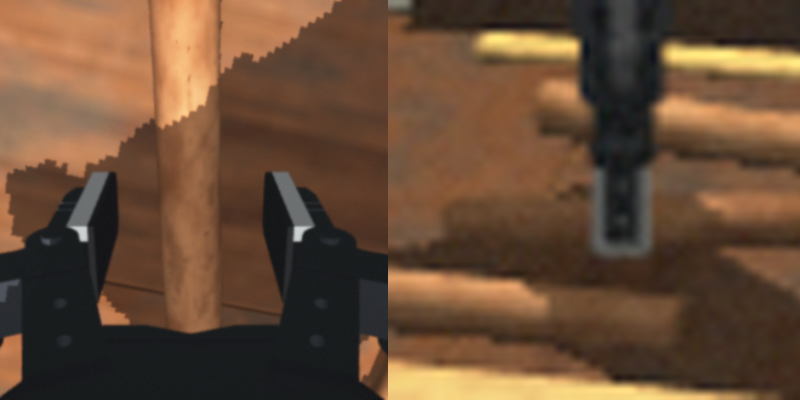

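The fingers straddle the cigar, tips about 6 mm above the table. Closing.

Call:
arm_command --motion '[0.7, 0, 0, 0, 0, 0.85, 0, 0, 0, 0, 1, 0, 0, 0, 0, 1, 0, 0, 0, 0, 1, 0, 0, 0, 0]' --force 30

```text
time_s: 7.05
ee_pos: [487.7, -203.1, -29.4]
eef_rot: [-3.141, 0.0, -2.919]
wrist_force: [-1.1, -0.5, 3.9]
grip_width: 0.212
gripper_force: 29.9
```

Width is 18 mm on a 20 mm cigar, possibly a high grip. I'll reopen a little and go lower with the guard to be sure.

Call:
arm_command --motion '[0.6, 0, 0, 0, 0, 0.6, 0, 0, 0, 0, 0.6, 0, 0, -0.012, 0, 0.6, 0, 0, -0.012, 0]'

```text
time_s: 7.55
ee_pos: [487.2, -202.7, -33.2]
eef_rot: [3.141, -0.0, -2.919]
wrist_force: [-0.4, 0.1, 0.5]
grip_width: 0.402
gripper_force: 0.0
```

Call:
arm_command --motion '[0.6, 0, 0, -0.008, 0, 0.6, 0, 0, -0.008, 0]'

```text
time_s: 7.8
ee_pos: [487.4, -202.9, -34.9]
eef_rot: [3.141, -0.0, -2.919]
wrist_force: [0.3, -0.8, 0.2]
grip_width: 0.403
gripper_force: 0.0
```

Call:
arm_command --motion '[0.6, 0, 0, -0.008, 0, 0.6, 0, 0, -0.008, 0]'

```text
time_s: 8.05
ee_pos: [487.7, -203.1, -35.3]
eef_rot: [-3.141, -0.0, -2.919]
wrist_force: [-5.9, 3.3, 13.2]
grip_width: 0.397
gripper_force: 7.1
```

Call:
arm_command --motion '[0.75, 0, 0, 0, 0, 1, 0, 0, 0, 0, 1, 0, 0, 0, 0, 1, 0, 0, 0, 0]' --force 30

```text
time_s: 8.55
ee_pos: [489.3, -204.0, -34.2]
eef_rot: [-3.139, 0.003, -2.919]
wrist_force: [-2.1, 1.7, 17.0]
grip_width: 0.22
gripper_force: 36.5
```

Fingertips touch the table at TCP -35, so the true tip offset is about +35 mm, and the grip is now at mid-thickness. Lifting.

Call:
arm_command --motion '[1, 0, 0, 0.1, 0, 1, 0, 0, 0.3, 0, 1, 0, 0, 0.5, 0, 1, 0, 0, 0.6, 0, 1, 0, 0.2, 0.6, 0.02, 1, 0, 0.4, 0.6, 0.06, 1, 0, 0.6, 0.6, 0.1, 1, 0, 0.8, 0.6, 0.15]'

```text
time_s: 9.55
ee_pos: [487.4, -1.5, 113.4]
eef_rot: [-3.141, 0.0, -2.444]
wrist_force: [1.3, -0.4, -0.9]
grip_width: 0.217
gripper_force: 29.7
```

Call:
arm_command --motion '[1, -0.01, 0.2, 0, 0.05, 1, -0.02, 0.4, 0, 0.1, 1, -0.04, 0.6, 0, 0.15, 1, -0.06, 0.8, 0, 0.2, 1, -0.08, 1, 0, 0.25, 1, -0.08, 1, 0, 0.272, 1, -0.08, 1, 0, 0.272]'

```text
time_s: 10.42
ee_pos: [467.3, 247.5, 113.2]
eef_rot: [3.141, -0.0, -1.593]
wrist_force: [0.5, -0.3, -0.3]
grip_width: 0.21
gripper_force: 29.7
```

Call:
arm_command --motion '[1, 0, 0.11, 0, 0, 1, 0, 0.22, 0, 0, 1, 0, 0.22, 0, 0, 1, 0, 0.22, 0, 0]'

```text
time_s: 10.92
ee_pos: [467.7, 301.2, 113.2]
eef_rot: [3.141, -0.0, -1.595]
wrist_force: [-0.0, -0.7, -0.3]
grip_width: 0.217
gripper_force: 29.7
```

```bash
python3 - <<'E'
from h import *
w=grab('wrist','w6');s=grab('side','s6');o=telemetry.observe();print(o['time_s'],o['ee_pos'],o['eef_rot'],o['grip_width'],o['gripper_force'])
# predicted cigar ends in both views if held along tool x, z=TCP+44
p=o['ee_pos'];c=np.array([p[0],p[1],p[2]+44]);y=o['eef_rot'][2];d=np.array([np.cos(y),np.sin(y),0])
for k in(-1,1): print(proj(w,c+k*73.5*d),proj(s,c+k*73.5*d),c+k*73.5*d)
# brown cigar segmentation in wrist
f=cv2.cvtColor(w['frame'],cv2.COLOR_BGR2HSV)
print('band rows along predicted line:')
a,b=proj(w,c-73.5*d),proj(w,c+73.5*d)
for t in np.linspace(-.15,1.15,14):
    q=a+(b-a)*t
    if 0<=q[0]<640 and 0<=q[1]<480: print(round(t,2),q.round(),w['frame'][int(q[1]),int(q[0])].tolist())
E
```

```text
11.025 [467.74053993 301.10813049 113.33451424] [ 3.14148695e+00 -2.22497582e-04 -1.59511713e+00] 0.2166246014695278 29.712571618147194
[318.5 474.8] [287.1 261.5] [469.52794272 374.58639389 157.33451424]
[318.7 119.5] [308.5 233.1] [465.95313714 227.6298671  157.33451424]
band rows along predicted line:
0.05 [319. 457.] [20, 18, 17]
0.15 [319. 422.] [46, 69, 106]
0.25 [319. 386.] [44, 68, 105]
0.35 [319. 350.] [46, 70, 107]
0.45 [319. 315.] [45, 70, 106]
0.55 [319. 279.] [42, 66, 99]
0.65 [319. 244.] [46, 70, 108]
0.75 [319. 208.] [79, 125, 192]
0.85 [319. 173.] [81, 127, 194]
0.95 [319. 137.] [64, 107, 175]
1.05 [319. 102.] [245, 242, 238]
1.15 [319.  66.] [137, 191, 89]
```

The cigar is held and the near end sits where predicted. I'll get its exact end and line, and refit the tester yaw without the rounding.

```bash
sed -i 's/return np.round(\[g/return np.array([g/; s/+g\[.cy.\]\],1)/+g["cy"]])/' h.py; python3 - <<'E'
from h import *
from scipy.optimize import least_squares
w=load('w1');s=load('side0')
C=lambda u,v:(140+u/2.95-.3,170+v/2.95-.3)
S=lambda u,v:(220+u/3.7-.3,190+v/3.7-.3)
k=-35.5
obs=[(w,C(53,36),(-82.5,-135,8)),(w,C(755,47),(-82.5,135,8)),(w,C(90,431),(82.5,-135,8)),
     (s,S(320,540),(-82.5,135,8)),(s,S(432,312),(-82.5,-135,8)),(s,S(55,495),(82.5,135,8))]
def X(p,m): c,n=np.cos(p[2]),np.sin(p[2]); return np.array([p[0]+c*m[0]-n*m[1],p[1]+n*m[0]+c*m[1],3+m[2]])
r=least_squares(lambda p:np.concatenate([proj(g,X(p,m))-np.array(uv) for g,uv,m in obs]),[500,270,-.02],x_scale=[10,10,.05])
print(r.x,np.round(r.fun,1)); p=r.x
w6=load('w6')['frame'].astype(int); g6=load('w6')
print('col319 rows', [(v,w6[v,319].tolist()) for v in range(104,132,2)])
for v in (140,180,240,300): print(v,[(u,int(w6[v,u].sum())) for u in range(285,356,3)])
# pocket walls/collar/handle in w6
hsv=cv2.cvtColor(g6['frame'],cv2.COLOR_BGR2HSV)
for n,lo,hi in [('red',(0,170,110),(4,255,255)),('orange',(9,200,120),(16,255,255)),('green',(65,100,40),(85,255,255))]:
    m=cv2.inRange(hsv,lo,hi);N,_,st,ce=cv2.connectedComponentsWithStats(m)
    print(n,[(st[i].tolist(),ce[i].round(1).tolist()) for i in range(1,N) if st[i][4]>60])
E
```

```text
[ 5.04408495e+02  2.71017556e+02 -1.74712094e-02] [-1.1  0.2  1.7 -1.1 -0.3  0.1 -0.1 -1.3  0.4 -0.6 -2.  -0.6]
col319 rows [(104, [244, 242, 238]), (106, [213, 211, 209]), (108, [48, 64, 86]), (110, [48, 78, 130]), (112, [55, 91, 150]), (114, [58, 98, 159]), (116, [63, 104, 168]), (118, [64, 105, 172]), (120, [62, 105, 171]), (122, [62, 105, 172]), (124, [63, 104, 171]), (126, [63, 103, 171]), (128, [63, 105, 172]), (130, [61, 104, 170])]
140 [(285, 220), (288, 230), (291, 238), (294, 256), (297, 275), (300, 289), (303, 298), (306, 299), (309, 327), (312, 355), (315, 361), (318, 356), (321, 346), (324, 333), (327, 320), (330, 332), (333, 320), (336, 293), (339, 265), (342, 236), (345, 403), (348, 520), (351, 212), (354, 296)]
180 [(285, 275), (288, 237), (291, 296), (294, 332), (297, 344), (300, 366), (303, 391), (306, 408), (309, 415), (312, 416), (315, 409), (318, 408), (321, 382), (324, 359), (327, 335), (330, 308), (333, 302), (336, 301), (339, 276), (342, 228), (345, 197), (348, 210), (351, 208), (354, 206)]
240 [(285, 201), (288, 140), (291, 163), (294, 186), (297, 192), (300, 192), (303, 195), (306, 207), (309, 220), (312, 217), (315, 202), (318, 219), (321, 225), (324, 227), (327, 220), (330, 208), (333, 196), (336, 177), (339, 157), (342, 133), (345, 201), (348, 203), (351, 202), (354, 203)]
300 [(285, 218), (288, 59), (291, 125), (294, 147), (297, 149), (300, 159), (303, 171), (306, 195), (309, 203), (312, 210), (315, 217), (318, 219), (321, 225), (324, 216), (327, 205), (330, 197), (333, 184), (336, 168), (339, 139), (342, 81), (345, 47), (348, 204), (351, 227), (354, 229)]
red [([208, 27, 37, 13, 438], [226.3, 33.5])]
orange [([98, 109, 97, 25, 883], [144.8, 121.4]), ([203, 115, 19, 13, 76], [210.1, 121.1])]
green [([135, 0, 91, 115, 8732], [180.8, 54.6]), ([187, 0, 201, 346, 31023], [288.0, 150.1]), ([148, 134, 28, 95, 1790], [161.9, 177.7]), ([162, 258, 7, 49, 79], [164.9, 280.4])]
```

Aligned to the cradle; the cigar sits about 4 mm toward -y, so I'll correct that and lower gently.

Call:
arm_command --motion '[1, 0, 0.014, -0.08, 0, 1, 0, 0.014, -0.16, 0, 1, 0, 0.014, -0.24, 0, 1, 0, 0.014, -0.31, 0, 1, 0, 0.014, -0.37, 0, 1, 0, 0.014, -0.42, 0, 1, 0, 0.014, -0.45, 0, 1, 0, 0.014, -0.465, 0]'

```text
time_s: 12.02
ee_pos: [467.6, 305.6, -3.2]
eef_rot: [3.142, 0.0, -1.593]
wrist_force: [0.1, 0.7, -0.7]
grip_width: 0.22
gripper_force: 29.7
```

Call:
arm_command --motion '[1, 0, 0, -0.004, 0, 1, 0, 0, -0.006, 0, 1, 0, 0, -0.006, 0]'

```text
time_s: 12.4
ee_pos: [467.8, 305.6, -4.1]
eef_rot: [-3.141, 0.0, -1.593]
wrist_force: [-0.1, -0.1, 0.1]
grip_width: 0.213
gripper_force: 29.7
```

Call:
arm_command --motion '[1, 0, 0, -0.006, 0, 1, 0, 0, -0.006, 0]'

```text
time_s: 12.65
ee_pos: [467.5, 305.5, -6.0]
eef_rot: [3.141, -0.0, -1.593]
wrist_force: [-0.7, 0.4, -0.1]
grip_width: 0.215
gripper_force: 29.7
```

Call:
arm_command --motion '[1, 0, 0, -0.004, 0, 1, 0, 0, -0.004, 0]'

```text
time_s: 12.9
ee_pos: [467.5, 305.5, -7.0]
eef_rot: [3.142, 0.0, -1.593]
wrist_force: [0.4, -0.0, -1.1]
grip_width: 0.216
gripper_force: 29.7
```

Call:
arm_command --motion '[1, 0, 0, -0.004, 0, 1, 0, 0, -0.004, 0]'

```text
time_s: 13.15
ee_pos: [467.6, 305.6, -7.2]
eef_rot: [-3.141, -0.0, -1.593]
wrist_force: [-3.6, -1.7, 7.1]
grip_width: 0.217
gripper_force: 30.5
```

Call:
arm_command --motion '[1, 0, 0, -0.004, 0, 1, 0, 0, -0.004, 0]'

```text
time_s: 13.4
ee_pos: [467.7, 305.6, -7.2]
eef_rot: [-3.141, -0.0, -1.593]
wrist_force: [-6.7, -3.7, 16.0]
grip_width: 0.216
gripper_force: 31.4
```

Seated at the predicted height (contact at -7.2). I'll ease off, open partly and lift.

Call:
arm_command --motion '[1, 0, 0, 0.006, 0, 0.72, 0, 0, 0.006, 0, 0.6, 0, 0, 0.006, 0, 0.5, 0, 0, 0.006, 0, 0.4, 0, 0, 0.006, 0, 0.35, 0, 0, 0.006, 0]'

```text
time_s: 14.15
ee_pos: [467.5, 305.6, -7.5]
eef_rot: [3.141, 0.0, -1.593]
wrist_force: [-0.5, 0.3, 0.2]
grip_width: 0.654
gripper_force: 0.0
```

Call:
arm_command --motion '[0.35, 0, 0, 0.1, 0, 0.35, 0, 0, 0.25, 0, 0.35, 0, 0, 0.45, 0, 0.35, 0, 0, 0.6, 0, 0.35, 0, 0, 0.6, 0]'

```text
time_s: 14.78
ee_pos: [469.5, 306.3, 146.3]
eef_rot: [-3.136, 0.002, -1.593]
wrist_force: [-0.2, -0.6, -0.3]
grip_width: 0.65
gripper_force: 0.0
```

```bash
python3 - <<'E'
from h import *
w=grab('wrist','w7');s=grab('side','s7');o=telemetry.observe();print(o['time_s'],o['ee_pos'],o['eef_rot'],o['grip_width'])
f=w['frame'].astype(int)
# expected seated cigar ends/centre
c=np.array([467.5,302,37]);d=np.array([.0175,1,0])
for k in (-1,0,1): print(k,proj(w,c+k*73.5*d).round())
hsv=cv2.cvtColor(w['frame'],cv2.COLOR_BGR2HSV)
for n,lo,hi in [('red',(0,170,110),(4,255,255)),('orange',(9,200,120),(16,255,255)),('brown',(8,100,40),(18,190,225))]:
    m=cv2.inRange(hsv,lo,hi);N,_,st,ce=cv2.connectedComponentsWithStats(m)
    for i in range(1,N):
        if st[i][4]>150:
            ys,xs=np.where(_==i);print(n,st[i].tolist(),ce[i].round(1).tolist(),[np.round(x,1) if not hasattr(x,'__len__') else np.round(x,1).tolist() for x in cv2.minAreaRect(np.c_[xs,ys].astype(np.float32))])
E
```

```text
14.875 [467.62302916 305.56388289 142.38151249] [-3.14148608e+00  7.61612225e-05 -1.59342945e+00] 0.6487893078329111
-1 [321. 118.]
0 [321. 221.]
1 [321. 310.]
red [227, 31, 32, 12, 324] [242.3, 36.5] [[242.5, 36.5], [10.3, 31.2], np.float64(87.5)]
orange [131, 102, 85, 22, 753] [172.1, 113.9] [[173.0, 112.5], [21.0, 84.0], np.float64(90.0)]
brown [0, 0, 178, 430, 56541] [77.4, 189.6] [[88.5, 214.5], [429.0, 177.0], np.float64(90.0)]
brown [375, 0, 68, 307, 15682] [408.5, 138.6] [[408.3, 152.2], [57.8, 306.7], np.float64(2.1)]
brown [432, 0, 105, 363, 25659] [478.1, 165.6] [[475.8, 177.6], [87.7, 364.7], np.float64(5.2)]
brown [307, 119, 27, 193, 4687] [320.3, 211.7] [[320.0, 215.0], [192.1, 25.4], np.float64(89.6)]
brown [283, 348, 98, 78, 4201] [330.2, 390.4] [[328.2, 387.2], [72.1, 97.6], np.float64(82.0)]
brown [81, 417, 16, 25, 185] [88.8, 428.3] [[87.5, 429.0], [9.2, 26.2], np.float64(45.0)]
brown [462, 428, 24, 52, 905] [473.2, 451.6] [[473.2, 453.5], [20.7, 50.2], np.float64(5.7)]
brown [112, 432, 47, 48, 1132] [139.1, 463.5] [[135.0, 455.5], [47.0, 46.0], np.float64(90.0)]
```

The cigar blob spans rows 119–311 at column 320; the seated prediction was 118–310 at 321, so it is seated and released. Now I'll measure the handle and collar.

```bash
python3 - <<'E'
from h import *
for n in ('w1','w6','w7'):
    w=load(n);hsv=cv2.cvtColor(w['frame'],cv2.COLOR_BGR2HSV)
    m=cv2.inRange(hsv,(0,170,90),(4,255,255))
    N,L,st,ce=cv2.connectedComponentsWithStats(m);i=1+st[1:,4].argmax()
    print(n,'red',st[i].tolist(),[onz(w,ce[i],z).tolist() for z in(57,62)])
    m=cv2.inRange(hsv,(5,190,70),(17,255,255)); N,L,st,ce=cv2.connectedComponentsWithStats(m);i=1+st[1:,4].argmax()
    print(' orange',st[i].tolist())
    if n=='w7':
        f=w['frame'].astype(int)
        for u in (145,165,185): print(u,[(v,f[v,u].tolist()) for v in range(96,130,2)])
        print([onz(w,(165,v),88).tolist() for v in (98,102,106,110,114)])
        for v in (104,108,112,116): print(v,[(u,f[v,u].tolist()) for u in range(204,244,4)])
        print([onz(w,(224,v),65).tolist() for v in (104,108,112,116,120)])
E
```

```text
w1 red [185, 268, 7, 18, 97] [[514.9, 178.8, 57.0], [513.0, 180.6, 62.0]]
 orange [221, 280, 21, 63, 841]
w6 red [208, 27, 38, 14, 451] [[514.7, 178.5, 57.0], [513.7, 179.6, 62.0]]
 orange [97, 109, 131, 25, 1514]
w7 red [227, 31, 32, 12, 341] [[514.1, 178.7, 57.0], [513.3, 179.7, 62.0]]
 orange [131, 102, 126, 22, 1202]
145 [(96, [49, 79, 131]), (98, [52, 81, 133]), (100, [51, 81, 133]), (102, [35, 78, 152]), (104, [0, 115, 241]), (106, [0, 134, 250]), (108, [3, 136, 249]), (110, [7, 165, 254]), (112, [5, 165, 254]), (114, [10, 165, 254]), (116, [4, 161, 254]), (118, [0, 145, 253]), (120, [0, 127, 247]), (122, [2, 88, 206]), (124, [42, 69, 117]), (126, [57, 79, 115]), (128, [58, 79, 114])]
165 [(96, [88, 123, 92]), (98, [85, 118, 96]), (100, [81, 113, 99]), (102, [43, 90, 155]), (104, [0, 123, 246]), (106, [0, 145, 253]), (108, [9, 165, 254]), (110, [14, 173, 254]), (112, [10, 170, 254]), (114, [6, 167, 254]), (116, [9, 150, 252]), (118, [8, 136, 250]), (120, [0, 126, 246]), (122, [5, 83, 194]), (124, [35, 59, 103]), (126, [61, 79, 108]), (128, [61, 81, 111])]
185 [(96, [135, 191, 8
[... 800 characters left out ...]
 [5, 44, 105]), (224, [10, 99, 213]), (228, [15, 101, 208]), (232, [79, 150, 196]), (236, [90, 161, 187]), (240, [89, 156, 189])]
112 [(204, [25, 180, 254]), (208, [17, 168, 254]), (212, [0, 121, 245]), (216, [1, 43, 104]), (220, [6, 43, 101]), (224, [41, 193, 254]), (228, [46, 201, 254]), (232, [47, 202, 254]), (236, [51, 205, 254]), (240, [139, 226, 254])]
116 [(204, [17, 167, 254]), (208, [15, 162, 254]), (212, [0, 119, 243]), (216, [5, 43, 105]), (220, [5, 40, 96]), (224, [35, 181, 253]), (228, [39, 189, 254]), (232, [41, 191, 254]), (236, [43, 191, 254]), (240, [55, 195, 254])]
[[527.0, 218.9, 65.0], [527.2, 221.3, 65.0], [527.4, 223.7, 65.0], [527.6, 226.2, 65.0], [527.8, 228.6, 65.0]]
```

Handle centre is about (552, 224), the collar at y about 179.3 and the pointer at about 224, so the pull is about 44.5 mm. Moving over the handle.

Call:
arm_command --motion '[0.55, 0.1, -0.1, 0, -0.06, 0.55, 0.2, -0.2, 0, -0.12, 0.55, 0.338, -0.326, 0, -0.18, 0.55, 0.338, -0.326, 0, -0.24, 0.55, 0.338, -0.326, 0, -0.3, 0.55, 0.338, -0.326, 0, -0.36, 0.55, 0.338, -0.326, 0, -0.42, 0.55, 0.338, -0.326, 0, -0.475]'

```text
time_s: 15.88
ee_pos: [551.0, 223.8, 140.5]
eef_rot: [-3.141, -0.003, -3.092]
wrist_force: [0.4, 0.3, -0.4]
grip_width: 0.448
gripper_force: 0.0
```

Call:
arm_command --motion '[0.55, 0, 0, -0.1, -0.023, 0.55, 0, 0, -0.2, -0.023, 0.55, 0, 0, -0.2, -0.023]'

```text
time_s: 16.25
ee_pos: [549.5, 223.6, 89.0]
eef_rot: [-3.141, -0.006, 3.125]
wrist_force: [-0.2, 0.4, 0.9]
grip_width: 0.451
gripper_force: 0.0
```

```bash
python3 - <<'E'
from h import *
w=grab('wrist','w8');o=telemetry.observe();print(o['time_s'],o['ee_pos'],o['eef_rot'],o['grip_width'])
hsv=cv2.cvtColor(w['frame'],cv2.COLOR_BGR2HSV)
m=cv2.inRange(hsv,(5,190,60),(17,255,255)); N,L,st,ce=cv2.connectedComponentsWithStats(m);i=1+st[1:,4].argmax()
print(st[i].tolist(),ce[i])
for v in range(st[i][1],st[i][1]+st[i][3],6):
    x=np.where(L[v]==i)[0]; print(v,x.min(),x.max(),onz(w,(x.min(),v),88).tolist(),onz(w,(x.max(),v),88).tolist())
E
```

```text
16.3 [550.59567302 223.79318551  90.87402483] [-3.14106448 -0.00341406  3.12532744] 0.450934506434414
[308, 184, 25, 144, 2763] [320.00760043 267.45132103]
184 316 316 [504.9, 222.8, 88.0] [504.9, 222.8, 88.0]
190 316 325 [507.6, 222.8, 88.0] [507.7, 226.9, 88.0]
196 316 325 [510.4, 222.7, 88.0] [510.5, 226.9, 88.0]
202 316 325 [513.2, 222.7, 88.0] [513.2, 226.8, 88.0]
208 315 325 [516.0, 222.2, 88.0] [516.1, 226.8, 88.0]
214 313 327 [518.8, 221.2, 88.0] [518.9, 227.7, 88.0]
220 311 329 [521.6, 220.2, 88.0] [521.8, 228.6, 88.0]
226 310 330 [524.5, 219.7, 88.0] [524.7, 229.0, 88.0]
232 310 330 [527.4, 219.6, 88.0] [527.6, 229.0, 88.0]
238 309 331 [530.3, 219.1, 88.0] [530.5, 229.5, 88.0]
244 309 332 [533.3, 219.0, 88.0] [533.4, 229.9, 88.0]
250 309 331 [536.2, 218.9, 88.0] [536.4, 229.4, 88.0]
256 309 331 [539.2, 218.9, 88.0] [539.4, 229.4, 88.0]
262 309 331 [542.2, 218.8, 88.0] [542.4, 229.4, 88.0]
268 309 331 [545.3, 218.7, 88.0] [545.5, 229.3, 88.0]
274 309 331 [548.4, 218.7, 88.0] [548.6, 229.3, 88.0]
280 309 331 [551.5, 218.6, 88.0] [551.7, 229.3, 88.0]
286 309 332 [554.6, 218.5, 88.0] [554.8, 229.8, 88.0]
292 308 332 [557.8, 218.0, 88.0] [558.0, 229.7, 88.0]
298 308 332 [561.0, 217.9, 88.0] [561.2, 229.7, 88.0]
304 308 332 [564.2, 217.8, 88.0] [564.4, 229.7, 88.0]
310 308 331 [567.4, 217.7, 88.0] [567.6, 229.2, 88.0]
316 308 331 [570.7, 217.6, 88.0] [570.9, 229.2, 88.0]
322 309 330 [574.1, 218.1, 88.0] [574.2, 228.6, 88.0]
```

Handle centred between the fingers (y = 224.0). Lowering and pinching.

Call:
arm_command --motion '[0.55, 0, 0, -0.1, 0, 0.55, 0, 0, -0.18, 0, 0.55, 0, 0, -0.236, 0, 0.55, 0, 0, -0.236, 0]'

```text
time_s: 16.8
ee_pos: [551.2, 223.9, 32.5]
eef_rot: [-3.141, -0.002, 3.125]
wrist_force: [-0.1, 0.4, 1.3]
grip_width: 0.449
gripper_force: 0.0
```

Call:
arm_command --motion '[0.75, 0, 0, 0, 0, 1, 0, 0, 0, 0, 1, 0, 0, 0, 0, 1, 0, 0, 0, 0, 1, 0, 0, 0, 0]' --force 50

```text
time_s: 17.42
ee_pos: [552.7, 224.6, 34.7]
eef_rot: [3.14, 0.002, 3.125]
wrist_force: [-1.4, 3.1, 5.6]
grip_width: 0.128
gripper_force: 50.0
```

Call:
arm_command --motion '[1, 0, -0.03, 0, 0, 1, -0.001, -0.07, 0, 0, 1, -0.002, -0.11, 0, 0, 1, -0.003, -0.15, 0, 0, 1, -0.003, -0.178, 0, 0, 1, -0.003, -0.178, 0, 0, 1, -0.003, -0.178, 0, 0]'

```text
time_s: 18.3
ee_pos: [551.8, 180.5, 34.7]
eef_rot: [3.139, 0.001, 3.126]
wrist_force: [-1.4, 6.5, 5.3]
grip_width: 0.128
gripper_force: 50.2
```

```bash
python3 - <<'E'
from h import *
w=grab('wrist','w9');s=grab('side','s9');o=telemetry.observe();print(o['time_s'],o['ee_pos'],o['grip_width'],o['gripper_force'],o['wrist_force'])
hsv=cv2.cvtColor(w['frame'],cv2.COLOR_BGR2HSV)
for n,lo,hi in [('orange',(5,190,60),(17,255,255)),('red',(0,170,60),(4,255,255))]:
    m=cv2.inRange(hsv,lo,hi); N,L,st,ce=cv2.connectedComponentsWithStats(m)
    for i in range(1,N):
        if st[i][4]>15: print(n,st[i].tolist(),ce[i].round(1))
print('collar pred',proj(w,[513.5,179.5,62]),'pointer z65',proj(w,[513.5,179.5,65]))
f=w['frame'].astype(int); u,v=proj(w,[513.5,179.5,63]).astype(int)
for vv in range(v-24,v+26,5): print(vv,[(x,f[vv,x].tolist()) for x in range(u-24,u+26,4)])
E
```

```text
18.4 [551.84456742 180.62947455  34.72390053] 0.12831077155509135 50.17959415912628 [-1.24581735  6.68022944  6.90199413]
orange [310, 183, 12, 2, 24] [315.5 183.5]
orange [300, 193, 35, 196, 5212] [316.8 303.7]
red [309, 185, 14, 10, 89] [314.8 188. ]
collar pred [315.71895528 209.84242998] pointer z65 [315.72171529 211.39479776]
186 [(291, [78, 110, 51]), (295, [77, 108, 50]), (299, [77, 109, 51]), (303, [77, 110, 49]), (307, [70, 100, 53]), (311, [14, 17, 113]), (315, [13, 17, 110]), (319, [14, 16, 108]), (323, [50, 69, 73]), (327, [77, 109, 50]), (331, [77, 109, 49]), (335, [78, 110, 51]), (339, [77, 108, 50])]
191 [(291, [77, 108, 48]), (295, [78, 110, 51]), (299, [78, 108, 50]), (303, [77, 110, 50]), (307, [71, 99, 66]), (311, [19, 24, 164]), (315, [125, 133, 166]), (319, [135, 143, 164]), (323, [40, 55, 102]), (327, [76, 110, 49]), (331, [77, 109, 49]), (335, [77, 110, 50]), (339, [77, 110, 50])]
196 [(291, [93, 95, 91]), (295, [93, 96, 90]), (299, [92, 95, 90]), (303, [93, 95, 90]), (307, [83, 86, 95]), (311, [13, 86, 195]), (315, [191, 207, 219]), (319, [206, 216, 220]), (32
[... 1529 characters left out ...]
218]), (323, [13, 95, 209]), (327, [77, 110, 54]), (331, [78, 112, 51]), (335, [77, 110, 50]), (339, [78, 110, 50])]
226 [(291, [79, 110, 50]), (295, [78, 109, 49]), (299, [79, 111, 52]), (303, [78, 111, 51]), (307, [72, 102, 66]), (311, [11, 87, 198]), (315, [11, 99, 217]), (319, [15, 102, 217]), (323, [12, 94, 208]), (327, [80, 112, 55]), (331, [78, 111, 51]), (335, [76, 111, 51]), (339, [77, 109, 51])]
231 [(291, [78, 110, 50]), (295, [78, 110, 52]), (299, [79, 111, 50]), (303, [78, 111, 51]), (307, [18, 50, 107]), (311, [9, 87, 198]), (315, [15, 101, 218]), (319, [12, 100, 217]), (323, [10, 92, 206]), (327, [21, 56, 107]), (331, [80, 111, 51]), (335, [80, 112, 53]), (339, [78, 110, 50])]
```

The pointer's white line (column 317) stands over the collar (columns 309–322), and the grip is 50 N. I'll check the cigar, then hand in.

```bash
python3 - <<'E'
from h import *
w=load('w9');ok=[]
for k in (-65,-45,0,45,65):
    p=proj(w,[467.5+.0175*k,302+k,46]);u,v=p.astype(int)
    if 0<=u<640 and 0<=v<480:
        c=w['frame'][v,u].tolist();print(k,p.round(),c);ok.append(c[2]>1.25*c[1]>1.25*c[0])
o=telemetry.observe();print(ok,o['gripper_force'],o['ee_pos'])
if len(ok)>=2 and all(ok): print(job_done())
E
```

```text
-65 [457.  84.] [34, 55, 90]
-45 [506.  85.] [89, 137, 207]
0 [612.  88.] [86, 135, 203]
[True, True, True] 50.17959415912628 [551.84456742 180.62947455  34.72390053]
the job is handed in; nothing more can be done
None
```

The dark cigar is in the cradle and let go, and the handle is held at 50 N with its pointer over the red mark, about 1 mm off or less; the job was handed in at 18.4 s, but no verdict came back.

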